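# Draw out the warm seed tray with the pull hook

### The arm

A 7-joint arm with a two-finger parallel gripper is mounted at the origin on the work surface. World frame = base frame: x ahead of the robot, y to its left, z up, the work surface at z = 0. Lengths are in m, angles in rad, forces in N, time in s.
With the tool pointing down it reaches from about 0.425 to 0.95 m from the base axis. Payload 4.7 kg.
Tool frame: the origin (TCP) lies at the very end of the fingers, on their centre line; the grasp point (between the pads) lies 19 mm behind it; z points along the fingers, y is the direction in which the jaws open and shut (so a half turn about z gives the same grasp; the last joint's range is limited). The gripper opens to 85 mm and grips with 20 to 120 N. Pads are 22 mm wide; open, the fingers measure 114 mm over their backs; the gripper's body (76 mm by 85 mm) begins 54 mm behind the grasp point. The pads swing forward as they close: fully open they stand 13 mm farther back than shut.
Start: joints at [1.073, 0.469, -0.049, 1.532, 0.024, 1.141, -0.082], TCP at [0.305, -0.602, 0.231] pointing down, gripper open.
Joint ranges: [-2.59, 2.59], [-0.33, 1.99], [-1.39, 1.29], [0.1, 2.45], [-1.04, 4.18], [0.21, 1.99], [-2.66, 2.66]. Speed limits (rad/s): [2.57, 2.57, 3.14, 3.14, 3.14, 3.14, 3.14].

### API

Orientations are given as [roll, pitch, yaw] about the fixed x, y, z axes, in that order (R = Rz(yaw) Ry(pitch) Rx(roll)).
In Python, from plant import ctrl, eyes, workorder gives the robot as it stands.
- The arm moves only by the shell command python3 -m jog 'ROWS' [FORCE]. ROWS is JSON, a list of rows, each a list of 3 entries, a list of its own where there are three numbers: the shift along the tool's x, y, z in cm, then the turn, a rotation vector about the tool's x, y, z in rad, then the opening, from 0 (shut) to 1 (fully open). A call has 1 to 12 rows; each row shifts and turns the commanded pose from where the row before left it, along the tool's axes as they then stand; what a row does not reach is not made up. A row lasts 1/8 s, in which the tool goes at most 62.5 mm and 10.7 degrees, less where a joint would pass 70% of its speed; a pose out of reach is approached as far as the arm can. A call is refused whole if a number of a shift passes 6.25 or a number of a turn 0.188, either way. A call with a gripper value outside its range is refused whole. The fingers move at their own pace and stop on an object; FORCE is the grip in N (left out, the last holds). Time passes only in rows, so rows that do not move let the fingers close. It gives the time, the measured TCP pose, the force and the opening at its end, in the units of the state.
- ctrl.read_state(): the state, without advancing time (a new reading comes with each control period).
- eyes.snapshot(name): name is "side" or "top" or "wrist"; returns (picture, depth): 400x640x3 uint8, red, green, blue; 400x640 float32, m along the optical axis (not along the pixel's ray), 0 where there is no reading.
- eyes.camera_params(name): a dict with "fx", "fy", "cx", "cy" (pixels), "k1" (the pictures are not rectified: a ray, as slopes to the right and down, at radius r is drawn at 1 + k1 r^2 times it, then the intrinsics apply), "R" (3x3) and "t" (3): a world point X has camera coordinates R X + t. Camera axes: x right, y down, z forward; pixel columns grow to the right and rows downward; lengths in m; the calibration is good to about 2 mm. A picture is of the moment at which its call begins: read the wrist's pose just before it. camera_params takes no time and is no camera call; for the wrist camera it gives the pose at the moment of the call.
- workorder.close_job(): hands the job in, once; it reports no verdict.
The state is a dict: "time": time; "joints": joint angles; "dq": joint speeds; "effort": joint torques, N m; "eef_pos": TCP position; "tool_rot": TCP orientation; "ft_force": force on the tool from outside, world axes, zero at the start; "moment": the same for the moment, N m; "grip_width": finger opening in m.
Only numpy, scipy, OpenCV 4.12 (cv2) and the standard library are available. Lean on these libraries where they do the work, as an engineer would, in place of code of your own. Each camera call takes 0.05 s, during which the arm holds its last target.

### The job

Time for the morning seed count: take the red-handled pull hook from under the seedling stand, hook it into the finger hole of the tray that carries the box of dark seeds and draw that tray slowly and smoothly out of the germination cabinet to its stop. Use only the hook on the cabinet (keep the gripper off it), leave the tray with the pale seeds shut, and do not disturb the other things on the bench. Then unhook, leave the tray drawn out, and lay the hook flat on the bare bench top, off the cabinet and its dropped door.

Things in the scene. Friction and masses are not known exactly. Their poses are not given: they have to be found in the camera images.
- cabinet: Fixed germination cabinet: black heated base 30 mm high, white side and back walls, clear roof; 260 mm deep (x), 284 mm wide (y), 135 mm high. Origin under its centre, at bench height. Its open front looks along its own -x, at x = -130 mm; roof underside 126 mm above the bench. Two black trays, 150 x 112 x 22 mm, slide out side by side along -x, centred at y = +65 mm (far) and -65 mm (near).
- door_edge (a point): Middle of the outer edge of the cabinet's clear door, which lies dropped open, fixed, flat on the bench in front of the cabinet: x = -238 to -130 mm of the cabinet, 284 mm wide, its top 10 mm above the bench. Axes as the cabinet's.
- tray_far (a joint): Slide of the tray at y = +65 mm of the cabinet, m: 0 shut, 0.14 fully out at its hard stop, growing as it comes out along the cabinet's -x. Sliding friction of 2 to 3 N; it stays where it is left.
- tray_near (a joint): The same for the tray at y = -65 mm of the cabinet.
- hole_far (a point): Centre of the round 26 mm finger hole through the flat orange tab (50 x 50 x 5 mm) on the front of the far tray, half-way through the tab, 55.5 mm above the bench. It moves with the tray. Shut: 50 mm inside the cabinet's front, under the clear roof (68 mm above the tab), 23 mm free below the tab. Fully out: 90 mm in front of the cabinet.
- hole_near (a point): The same for the near tray.
- box_dark_c (a point): Centre of the open clear box, 120 x 92 x 26 mm, with large dark brown seeds on white pads and a red strip on its front edge; it lies loose in one of the two trays (either one), its centre 105 mm behind that tray's hole.
- box_pale_c (a point): Centre of the like box with small pale yellow seeds and a blue strip, in the other tray.
- hook_handle (a point): Centre of the handle of the loose pull hook, 15 mm above its flat underside. Axes: x along the tool towards the hook end, z up as it stands. Red flat-sided handle with a black band, 80 x 26 x 30 mm (long x wide x high). The tool is 200 mm long, 0.14 to 0.22 kg. At the start it stands upright on the bench, handle under the stand, only the last 70 to 95 mm of rod and the bill out.
- hook_rod (a point): Point on the axis of the pull hook's straight steel rod (8 mm diameter, along the handle's x), 30 mm behind the bill, 122.5 mm ahead of the handle's centre and 10 mm above it; 25 mm above the bench at the start.
- hook_bill (a point): Lower end of the bill, the 8 mm thick end of the rod bent square down: 152.5 mm ahead of the handle's centre along its x, 13 mm below it. It reaches 19 mm below the underside of the rod. With the handle level and upright the bill points straight down.
- pull_hook: The same pull hook as a whole; origin on its flat underside, below the handle's centre; axes as the handle's.
- stand: Fixed low slatted wooden stand, 200 mm deep (x) by 264 mm wide (y), top 56 mm and underside 46 mm above the bench, open in front (its -x side, edge at x = -100 mm); legs only along its two ends. A black cell tray with seedlings stands on it, 68 mm back from the front edge, up to about 140 mm above the bench. Origin under its centre.
- spray: white spray bottle with a green trigger head, 64 mm in diameter, 177 mm high; origin under its centre
- pot: empty terracotta pot, 82 mm across, 70 mm high; origin under its centre
- seed_jar: seed jar with a yellow cap, 56 mm in diameter, 70 mm high; origin under its centre
- germ_box_c (a point): closed white box with a green lid, 129 x 89 x 28 mm, centre of the box
- brush_grip (a point): small sowing brush, 170 mm long, lying flat; point on its handle
- label_cup: blue plastic cup, 76 mm across, 85 mm high; origin under its centre

How it is judged:
On the way, in this order (a step that is already met when the one before it is completed fails the run):
1. the bill of the hook is down in the finger hole of the tray that carries the dark seeds, that tray still nearly shut (((horizontal distance between hook_bill and hole_far below 0.014 m and z of hook_bill in the frame of hole_far below -0.003 m and horizontal distance between box_dark_c and hole_far below 0.13 m and value of joint tray_far below 0.03 m) or (horizontal distance between hook_bill and hole_near below 0.014 m and z of hook_bill in the frame of hole_near below -0.003 m and horizontal distance between box_dark_c and hole_near below 0.13 m and value of joint tray_near below 0.03 m))), for 0.1 s.
2. that tray is drawn out to its stop with the bill still in its hole (((horizontal distance between hook_bill and hole_far below 0.014 m and z of hook_bill in the frame of hole_far below -0.003 m and horizontal distance between box_dark_c and hole_far below 0.13 m and value of joint tray_far above 0.13 m) or (horizontal distance between hook_bill and hole_near below 0.014 m and z of hook_bill in the frame of hole_near below -0.003 m and horizontal distance between box_dark_c and hole_near below 0.13 m and value of joint tray_near above 0.13 m))), for 0.1 s.
At the end, for the whole second after the job is handed in: The tray with the dark seeds is out by at least 125 mm of its 140 mm, the other tray shut to within 10 mm, both seed boxes still lying in their trays, and the pull hook lies flat on the bench top (handle centre below 22 mm, bill end below 25 mm), touching neither cabinet, trays nor dropped door (((horizontal distance between box_dark_c and hole_far below 0.13 m and value of joint tray_far above 0.125 m and value of joint tray_near below 0.01 m) or (horizontal distance between box_dark_c and hole_near below 0.13 m and value of joint tray_near above 0.125 m and value of joint tray_far below 0.01 m)) and height (world z) of each of box_dark_c, box_pale_c below 0.065 m and height (world z) of hook_handle between 0.005 and 0.022 m and height (world z) of hook_bill below 0.025 m and contact force between pull_hook and cabinet below 0.1 N).
It fails at once if the gripper or arm touches the cabinet or its trays (over 2 N) (contact force between any of the fingers, the arm and cabinet above 2 N).
It fails at once if a tray is jerked: faster than 0.3 m/s (velocity of joint any of tray_far, tray_near above 0.3 m/s).
It fails at once if the tray with the pale seeds is pulled out by more than 20 mm ((horizontal distance between box_pale_c and hole_far below 0.13 m and value of joint tray_far above 0.02 m) or (horizontal distance between box_pale_c and hole_near below 0.13 m and value of joint tray_near above 0.02 m)).
It fails at once if another thing on the bench is moved by more than 30 mm (distance of any of spray, pot, seed_jar, germ_box_c, brush_grip, label_cup from where it was at the start of the episode above 0.03 m).
It also fails if it takes over 54 s, if anything falls off the work surface, if the arm or the gripper's body presses on something with over 40 N, if the wrist force passes 120 N, or if a joint passes its speed limit or range.

## Working session

There is one attempt and no reset: what is moved stays moved. The work goes in short steps, Python scripts to look and compute and a shell command to move; the robot and the scene stay as the last step left them, time stands still between calls to the robot, and variables do not carry over. Pictures are saved under pics/ and viewed, and the job is handed in when it is done.

```bash
ls; mkdir -p pics
python3 - <<'E'
from plant import ctrl, eyes
import cv2
s=ctrl.read_state(); print(s['time'],s['eef_pos'],s['tool_rot'],s['grip_width'])
for n in ('side','top','wrist'):
    p,d=eyes.snapshot(n)
    cv2.imwrite(f'pics/{n}0.png',p[:,:,::-1])
    import numpy as np
    np.save(f'pics/{n}0_d.npy',d)
    c=eyes.camera_params(n); print(n,c)
    np.save(f'pics/{n}0_c.npy',c,allow_pickle=True)
E
```

```text
pics
0.0 [ 0.3047152  -0.60162758  0.2302594 ] [-3.13959452e+00  4.22083777e-05  4.68792666e-01] 0.08543328502293071
side {'fx': 399.71503593607605, 'fy': 399.71503593607605, 'cx': 315.15967455396947, 'cy': 200.5566860997786, 'k1': -0.03188219188708574, 'R': array([[-0.7904199 , -0.61222097,  0.02053942],
       [-0.36186887,  0.43961851, -0.82206234],
       [ 0.49425429, -0.65720701, -0.56902692]]), 't': array([0.49787828, 0.20628659, 0.85855016])}
top {'fx': 436.3013347936833, 'fy': 436.3013347936833, 'cx': 315.41533935605173, 'cy': 197.26636360177457, 'k1': -0.009568323120008281, 'R': array([[-0.0043721 , -0.99993704, -0.01033493],
       [-0.99316852,  0.00554719, -0.1165569 ],
       [ 0.11660689,  0.00975473, -0.99313024]]), 't': array([0.09558823, 0.54103535, 1.08548344])}
wrist {'fx': 309.30948531211993, 'fy': 309.30948531211993, 'cx': 322.0673337207285, 'cy': 197.63841641964615, 'k1': -0.04915336103110736, 'R': array([[ 4.51868447e-01, -8.92084404e-01, -5.68224156e-04],
       [-8.61302947e-01, -4.36442385e-01,  2.60144725e-01],
       [-2.32319049e-01, -1.17061779e-01, -9.65569469e-01]]), 't': array([-0.67448115, -0.0334187 ,  0.37709265])}
```

View pics/side0.png

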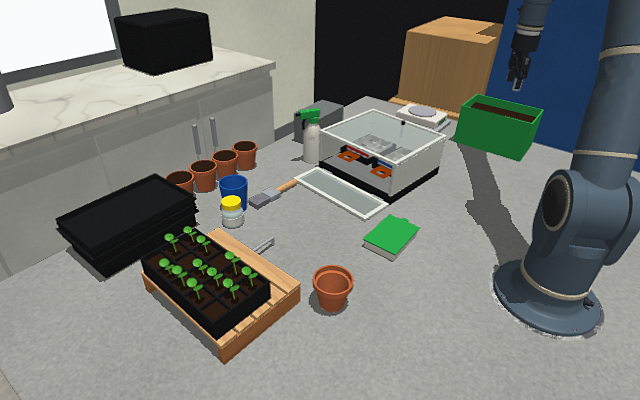

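View pics/top0.png

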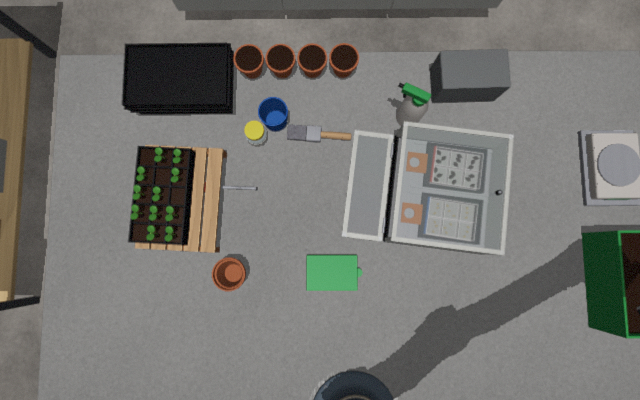

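View pics/wrist0.png

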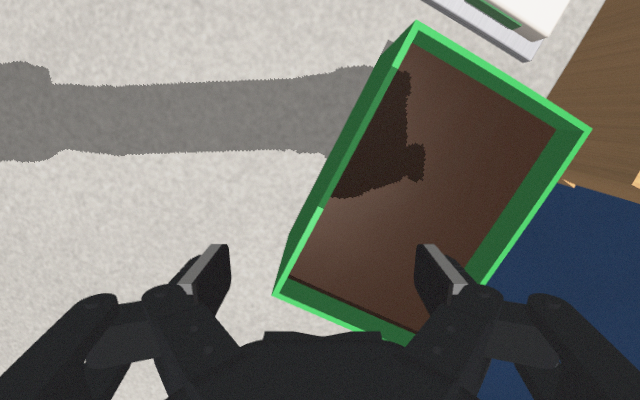

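The dark seeds are in the far tray (top view, upper tray with its hole near pixel 416,161). The hook's rod sticks out of the stand along row 188, from about column 222 to 256. I'll enlarge these areas to measure.

```bash
cat > h.py <<'E'
import numpy as np, cv2
from plant import ctrl, eyes
def ray(c,u,v):
    K=np.array([[c['fx'],0,c['cx']],[0,c['fy'],c['cy']],[0,0,1]])
    x,y=(u-c['cx'])/c['fx'],(v-c['cy'])/c['fy']
    X,Y=x,y
    for _ in range(20):
        r2=X*X+Y*Y; X,Y=x/(1+c['k1']*r2),y/(1+c['k1']*r2)
    return np.array([X,Y,1.])
def atz(c,u,v,z):
    R,t=c['R'],c['t']; o=-R.T@t; d=R.T@ray(c,u,v); return o+d*(z-o[2])/d[2]
def atd(c,u,v,dep):
    return c['R'].T@(ray(c,u,v)*dep-c['t'])
def proj(c,X):
    p=c['R']@np.asarray(X,float)+c['t']; x,y=p[:2]/p[2]; f=1+c['k1']*(x*x+y*y)
    return np.array([c['fx']*x*f+c['cx'],c['fy']*y*f+c['cy']])
def crop(img,x0,y0,w,h,s,fn):
    cv2.imwrite(fn,cv2.resize(img[y0:y0+h,x0:x0+w],None,fx=s,fy=s,interpolation=cv2.INTER_CUBIC))
def load(n): return np.load(f'pics/{n}_c.npy',allow_pickle=True).item()
def st():
    s=ctrl.read_state(); print('t',round(s['time'],3),'p',np.round(s['eef_pos'],4),'r',np.round(s['tool_rot'],3),'w',round(s['grip_width'],4),'F',np.round(s['ft_force'],1)); return s
def snap(n,name):
    c=eyes.camera_params(n); p,d=eyes.snapshot(n); cv2.imwrite(f'pics/{name}.png',p[:,:,::-1]); np.save(f'pics/{name}_c.npy',c,allow_pickle=True); np.save(f'pics/{name}_d.npy',d); return c,p,d
E
python3 - <<'E'
from h import *
t=cv2.imread('pics/top0.png')
crop(t,125,130,140,130,5,'pics/top0_a.png')
crop(t,335,115,190,145,4,'pics/top0_b.png')
E
```

```text
(no output)
```

View pics/top0_a.png

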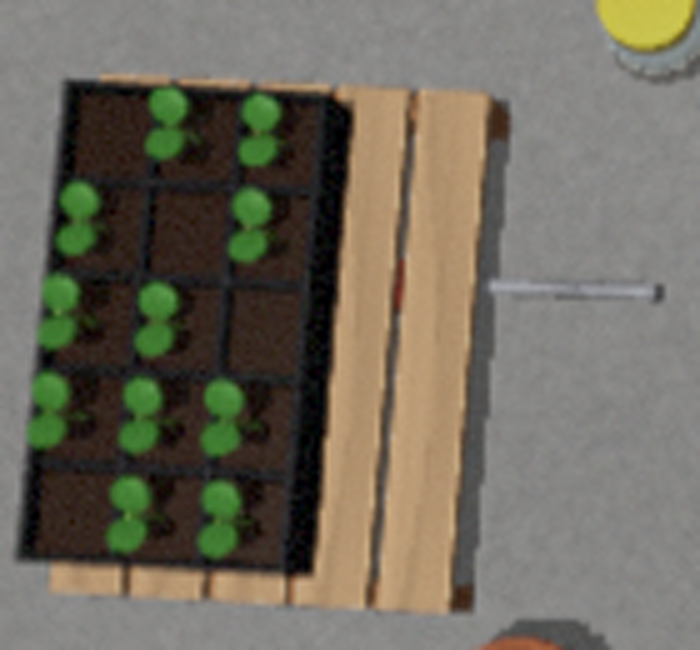

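View pics/top0_b.png

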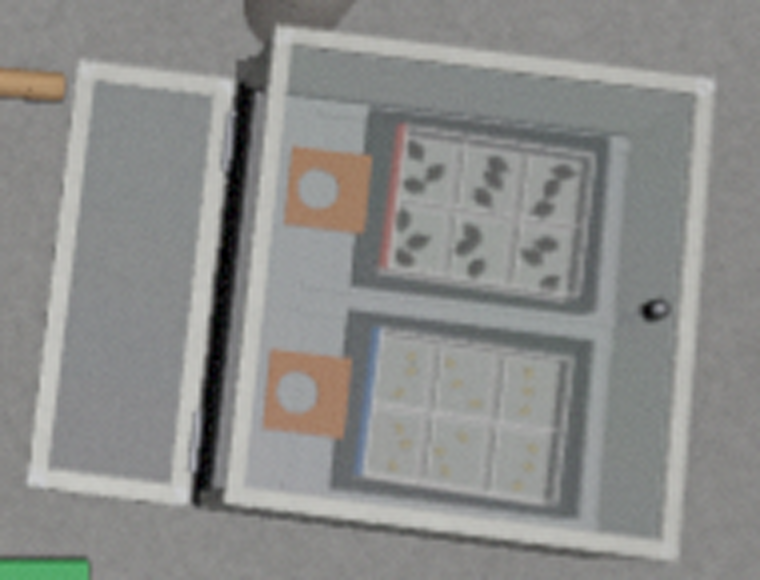

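Run:
```python
from h import *
c=load('top0')
A=lambda x,y,z:atz(c,125+(x+.5)/5-.5,130+(y+.5)/5-.5,z)
B=lambda x,y,z:atz(c,335+(x+.5)/4-.5,115+(y+.5)/4-.5,z)
hf,hn=B(318,189,.058),B(297,392,.058); print('holes',hf,hn,np.linalg.norm(hf-hn))
v=(hf-hn)[:2]; print('cab y dir deg',np.degrees(np.arctan2(v[1],v[0])))
cs=[B(276,27,.135),B(714,80,.135),B(674,558,.135),B(226,502,.135)]
for p in cs: print('corner',p)
for i in range(4): print(np.linalg.norm(cs[i]-cs[i-1]))
print('centre',sum(cs)/4)
d=[B(78,60,.01),B(28,485,.01)]; print('door',d,np.linalg.norm(d[0]-d[1]))
r=[A(495,288,.025),A(660,293,.029)]; print('rod',r); v=(r[1]-r[0])[:2]; print('rod deg',np.degrees(np.arctan2(v[1],v[0])))
print('stand edge',A(490,95,.056),A(451,610,.056),'redgap',A(398,288,.03))
print('cells',A(335,95,.1),A(290,575,.1))
print('jar',atz(c,255,129,.07),'pot',atz(c,229,271,.07),'germ',atz(c,306,255,.03),atz(c,358,291,.03),'brush',atz(c,288,132,.01),atz(c,351,136,.01),'cup',atz(c,273,112,.085),'spray',atz(c,412,100,.17))
```

```text
holes [ 0.62692276 -0.15664311  0.058     ] [ 0.49870752 -0.13965184  0.058     ] 0.1293361972420435
cab y dir deg -7.5489327008849045
corner [ 0.70929147 -0.11789948  0.135     ]
corner [ 0.67553781 -0.37496577  0.135     ]
corner [ 0.3963081  -0.33618874  0.135     ]
corner [ 0.42944511 -0.08140217  0.135     ]
0.28221630250372626
0.2592727981805801
0.28190936069190575
0.2569324037494536
centre [ 0.55264562 -0.22761404  0.135     ]
door [array([ 0.72464698, -0.01062866,  0.01      ]), array([0.44325762, 0.02581007, 0.01      ])] 0.28373888286367027
rod [array([0.56994063, 0.33083025, 0.025     ]), array([0.5662638 , 0.24452335, 0.029     ])]
rod deg -92.43942824791503
stand edge [0.66481983 0.32851352 0.056     ] [0.40454096 0.34257307 0.056     ] redgap [0.56952808 0.37996597 0.03      ]
cells [0.65510054 0.39461519 0.1       ] [0.42166287 0.40943952 0.1       ]
jar [0.71148217 0.24433363 0.07      ] pot [0.3576437  0.30352857 0.07      ] germ [0.39492304 0.11736318 0.03      ] [ 0.30501163 -0.01261168  0.03      ] brush [0.71942775 0.16532409 0.01      ] [ 0.70734213 -0.00207899  0.01      ] cup [0.75056778 0.19750425 0.085     ] spray [ 0.74936812 -0.13164347  0.17      ]
```

Measurements agree with the given sizes: hole spacing 129 mm (130 expected), cabinet 282 x 258 mm, door width 284 mm. Cabinet yaw is about -97.5° and the rod's yaw about -92.4°, with about 86 mm of rod exposed. Next I turn the tool and move toward the rod.

```bash
python3 -m jog '[[[0,0,0],[0,0,-0.177],1],[[0,0,0],[0,0,-0.177],1],[[0,0,0],[0,0,-0.177],1],[[0,0,0],[0,0,-0.177],1],[[0,0,0],[0,0,-0.177],1],[[0,0,0],[0,0,-0.177],1],[[6,1.5,0],[0,0,0],1],[[6,1.5,0],[0,0,0],1],[[6,1.5,0],[0,0,0],1],[[6,1.5,0],[0,0,0],1],[[6,1.5,0],[0,0,0],1],[[6,1.5,0],[0,0,0],1]]'
python3 -m jog '[[[6,1.5,0],[0,0,0],1],[[6,1.5,0],[0,0,0],1],[[6,1.5,0],[0,0,0],1],[[6,1.5,0],[0,0,0],1],[[6,1.5,0],[0,0,0],1],[[6,1.5,0],[0,0,0],1],[[6,1.5,0],[0,0,0],1],[[2,1.5,3],[0,0,0],1],[[0,0,0],[0,0,0],1]]'
python3 - <<'E'
from h import *
s=st(); snap('wrist','w1')
E
```

```text
time: 1.65
eef_pos: [0.4095, -0.2441, 0.2314]
tool_rot: [3.141, 0.0, 1.531]
ft_force: [1.8, 0.3, -0.6]
grip_width: 0.0855
time: 2.78
eef_pos: [0.5456, 0.1898, 0.1989]
tool_rot: [-3.137, 0.001, 1.534]
ft_force: [0.4, -0.2, 1.0]
grip_width: 0.0856
t 2.775 p [0.5456 0.1898 0.1989] r [-3.137e+00  1.000e-03  1.534e+00] w 0.0856 F [ 0.4 -0.2  1. ]
```

View pics/w1.png

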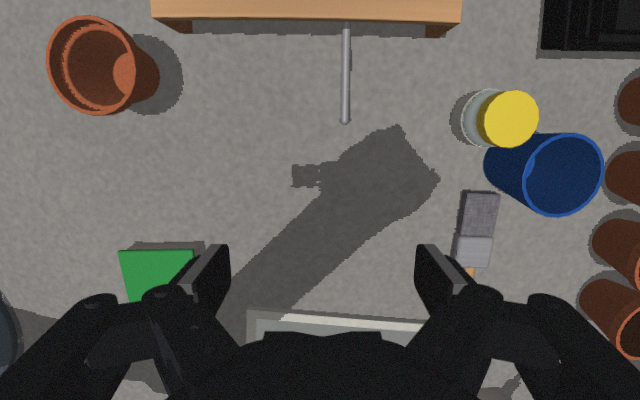

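Run:
```python
from h import *
c=load('w1');d=np.load('pics/w1_d.npy')
a=atz(c,346,32,.025);b=atz(c,345,118,.025);print(a,b,np.degrees(np.arctan2(*(b-a)[1::-1])))
print('end',atz(c,345,124,.025)); print('depth',[atd(c,u,v,d[v,u]) for u,v in((346,40),(346,90),(345,114))])
print('stand',atz(c,346,22,.056),atz(c,152,14,.056),atz(c,460,22,.056))
m=cv2.imread('pics/w1.png');crop(m,300,0,100,140,5,'pics/w1a.png')
```

```text
[0.57256366 0.32983339 0.025     ] [0.57000999 0.25117428 0.025     ] -91.85945407753952
end [0.56989714 0.24535079 0.025     ]
depth [array([0.5721509 , 0.32209181, 0.02853782]), array([0.57129315, 0.2774853 , 0.02796263]), array([0.56992664, 0.25503507, 0.02733912])]
stand [0.57038548 0.33037165 0.056     ] [0.40647737 0.34511422 0.056     ] [0.66684635 0.32810487 0.056     ]
```

View pics/w1a.png

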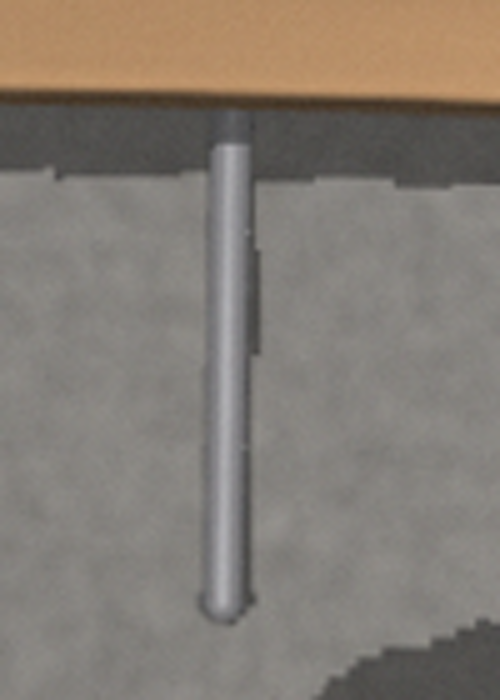

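```bash
python3 -m jog '[[[4.5,1.1,0],[0,0,0],1],[[4.4,1.05,2],[0,0,0],1],[[0,0,6],[0,0,0],1],[[0,0,6],[0,0,0],1],[[0,0,3],[0,0,0],1],[[0,0,0],[0,0,0],1]]'
python3 - <<'E'
from h import *
s=st()
E
```

```text
time: 3.58
eef_pos: [0.5711, 0.274, 0.03]
tool_rot: [-3.138, 0.003, 1.529]
ft_force: [0.0, 0.4, 0.5]
grip_width: 0.0849
t 3.575 p [0.5711 0.274  0.03  ] r [-3.138e+00  3.000e-03  1.529e+00] w 0.0849 F [0.  0.4 0.5]
```

```bash
python3 -m jog '[[[0,0,2.1],[0,0,0],1],[[0,0,0],[0,0,0],0],[[0,0,0],[0,0,0],0],[[0,0,0],[0,0,0],0],[[0,0,0],[0,0,0],0],[[0,0,0],[0,0,0],0],[[0,0,0],[0,0,0],0],[[0,0,0],[0,0,0],0]]' 40
python3 - <<'E'
from h import *
s=st(); snap('side','s1'); crop(cv2.imread('pics/s1.png'),120,150,260,200,3,'pics/s1a.png')
E
```

```text
time: 4.58
eef_pos: [0.5718, 0.2769, 0.0103]
tool_rot: [-3.142, 0.0, 1.531]
ft_force: [-0.6, -0.4, -0.1]
grip_width: 0.0064
t 4.575 p [0.5718 0.2769 0.0103] r [-3.142  0.     1.531] w 0.0064 F [-0.6 -0.4 -0.1]
```

View pics/s1a.png

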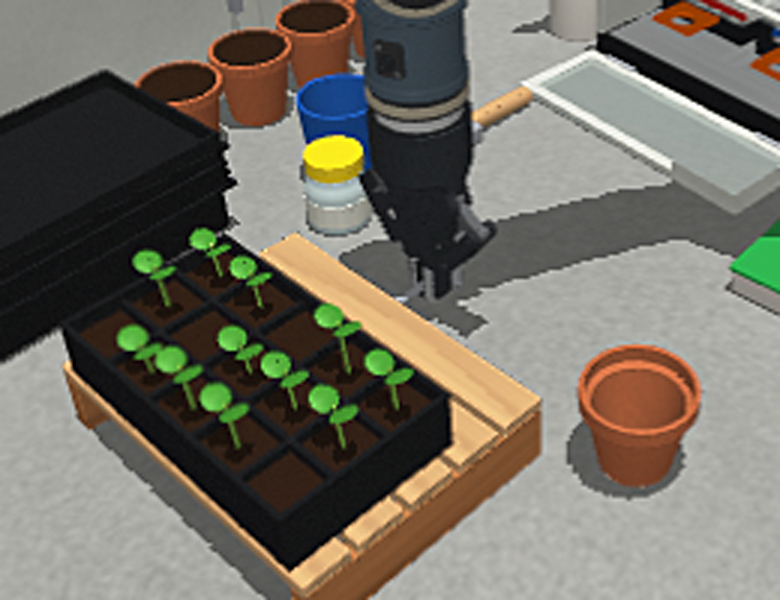

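The rod is gripped (6 mm opening) and the side view is clear. Now I draw the hook out from under the stand.

```bash
python3 -m jog '[[[-1,0,0],[0,0,0],0],[[-1.5,0,0],[0,0,0],0],[[-1.5,0,0],[0,0,0],0],[[-1.5,0,0],[0,0,0],0],[[-1.5,0,0],[0,0,0],0],[[-1.5,0,0],[0,0,0],0],[[-1.5,0,0],[0,0,0],0],[[-1.5,0,0],[0,0,0],0],[[-1.5,0,0],[0,0,0],0],[[-1,0,0],[0,0,0],0],[[0,0,0],[0,0,0],0]]'
python3 - <<'E'
from h import *
s=st(); snap('top','t2'); crop(cv2.imread('pics/t2.png'),190,120,160,120,5,'pics/t2a.png')
E
```

```text
time: 6.0
eef_pos: [0.5663, 0.1347, 0.0101]
tool_rot: [-3.141, 0.002, 1.529]
ft_force: [0.2, -2.3, 2.0]
grip_width: 0.0061
t 6.0 p [0.5663 0.1347 0.0101] r [-3.141e+00  2.000e-03  1.529e+00] w 0.0061 F [ 0.2 -2.3  2. ]
```

View pics/t2a.png

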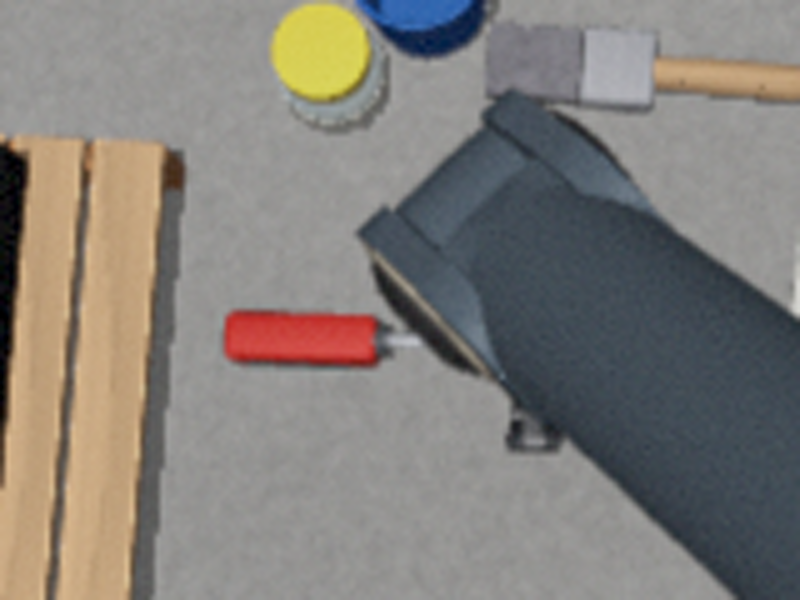

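```bash
python3 - <<'E'
from h import *
c=load('t2')
A=lambda x,y,z:atz(c,190+(x+.5)/5-.5,120+(y+.5)/5-.5,z)
b=A(226,336,.03);f=A(378,340,.03);r=A(410,341,.027);print(b,f,r,np.degrees(np.arctan2(*(r-b)[1::-1])))
v=(r-b)[:2];v/=np.linalg.norm(v);print('handle ctr',b[:2]+.04*v,'bill',b[:2]+.1925*v)
E
python3 -m jog '[[[0,0,0],[0,0,0],0.4],[[0,0,0],[0,0,0],0.8],[[0,0,0],[0,0,0],1],[[0,0,0],[0,0,0],1],[[0,0,-3],[0,0,0],1],[[0,0,-5],[0,0,0],1],[[0,0,0],[0,0,0],1]]'
python3 - <<'E'
from h import *
s=st(); snap('wrist','w2')
E
```

```text
[0.57010048 0.30075847 0.03      ] [0.56755506 0.22219695 0.03      ] [0.56735828 0.20601502 0.027     ] -91.65787182549106
handle ctr [0.56894323 0.26077521] bill [0.56453121 0.10833905]
time: 6.92
eef_pos: [0.5689, 0.1384, 0.0941]
tool_rot: [3.134, -0.002, 1.531]
ft_force: [-0.2, 0.0, -0.1]
grip_width: 0.0852
t 6.925 p [0.5689 0.1384 0.0941] r [ 3.134e+00 -2.000e-03  1.531e+00] w 0.0852 F [-0.2  0.  -0.1]
```

View pics/w2.png

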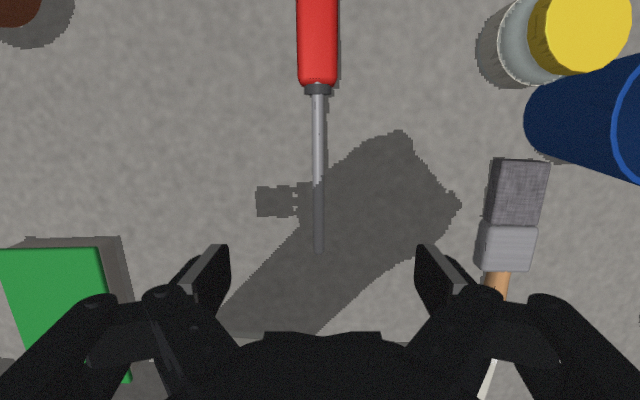

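Run:
```python
from h import *
c=load('w2')
a=atz(c,317,5,.03);f=atz(c,317.5,80,.03);r0=atz(c,318.5,110,.025);r1=atz(c,319.5,240,.025);print(a,f,r0,r1,np.degrees(np.arctan2(*(r1-r0)[1::-1])),'end',atz(c,319.5,251,.025))
```

```text
[0.57167105 0.26873697 0.03      ] [0.57011868 0.22554338 0.03      ] [0.56995991 0.20724215 0.025     ] [0.566759   0.11523378 0.025     ] -91.99247927140195 end [0.56638869 0.10644589 0.025     ]
```

```bash
python3 -m jog '[[[6,-0.15,0],[0,0,0],1],[[6.2,-0.15,0],[0,0,0],1],[[0,0,4],[0,0,0],1],[[0,0,3],[0,0,0],1],[[0,0,1.9],[0,0,0],1],[[0,0,0],[0,0,0],0.4],[[0,0,0],[0,0,0],0],[[0,0,0],[0,0,0],0],[[0,0,0],[0,0,0],0],[[0,0,0],[0,0,0],0],[[0,0,0],[0,0,0],0]]' 80
python3 -m jog '[[[0,0,-1],[0,0,0],0],[[0,0,-2],[0,0,0],0],[[0,0,-3],[0,0,0],0],[[0,0,-3],[0,0,0],0],[[0,0,0],[0,0,0],0],[[0,0,0],[0,0,0],0]]'
python3 - <<'E'
from h import *
s=st(); snap('wrist','w3'); snap('top','t3');snap('side','s3'); 
crop(cv2.imread('pics/s3.png'),120,120,260,200,3,'pics/s3a.png')
E
```

```text
time: 8.35
eef_pos: [0.5694, 0.2596, 0.003]
tool_rot: [3.139, -0.001, 1.531]
ft_force: [0.4, -0.9, 6.3]
grip_width: 0.0248
time: 9.1
eef_pos: [0.5677, 0.2584, 0.091]
tool_rot: [-3.141, 0.001, 1.531]
ft_force: [0.1, -0.2, -2.5]
grip_width: 0.0247
t 9.1 p [0.5677 0.2584 0.091 ] r [-3.141e+00  1.000e-03  1.531e+00] w 0.0247 F [ 0.1 -0.2 -2.5]
```

View pics/s3a.png

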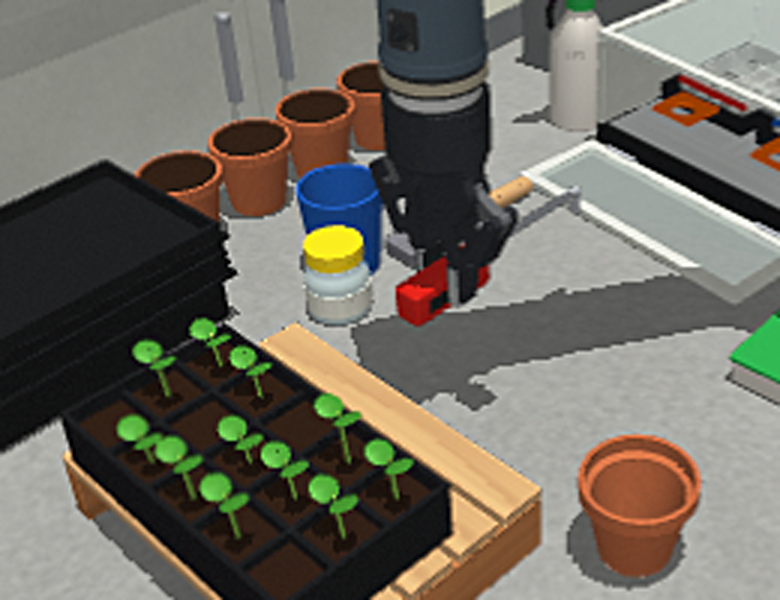

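View pics/w3.png

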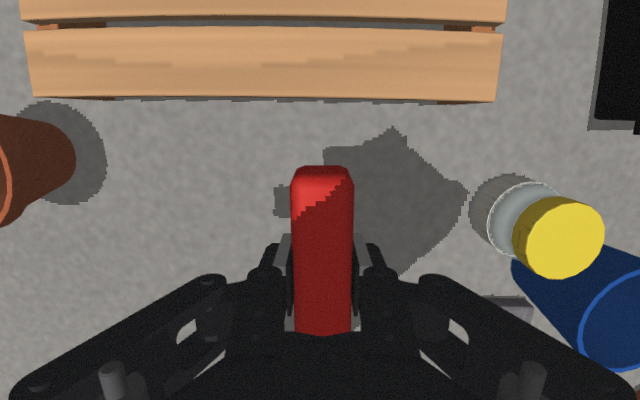

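View pics/t3.png

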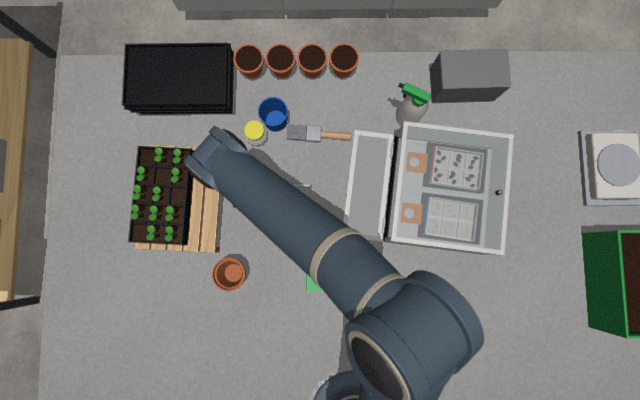

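Run:
```python
from h import *
s=load('s3');t=load('t3')
h=np.array([.5683,.2614,.103]); 
for pitch in (-4,0,4):
  a=np.radians(pitch); yaw=np.radians(-92.2)
  f=np.array([np.cos(yaw)*np.cos(a),np.sin(yaw)*np.cos(a),np.sin(a)]); up=np.cross(f,[-np.sin(yaw),np.cos(yaw),0]); 
  up=np.array([-np.cos(yaw)*np.sin(a),-np.sin(yaw)*np.sin(a),np.cos(a)])
  for nm,l,z in(('rodend',.1525,.010),('bill',.1525,-.013),('rod0',.06,.01)):
    X=h+l*f+z*up; print(pitch,nm,X.round(4),proj(s,X).round(1),proj(t,X).round(1))
crop(cv2.imread('pics/s3.png'),250,160,90,70,8,'pics/s3b.png')
crop(cv2.imread('pics/t3.png'),260,150,90,70,8,'pics/t3b.png')
```

```text
-4 rodend [0.5624 0.1087 0.1023] [310.7 187.2] [308.5 185.3]
-4 bill [0.5625 0.1103 0.0794] [310.2 195. ] [308.1 186.6]
-4 rod0 [0.566  0.2009 0.1088] [285.4 200.7] [270.  183.6]
0 rodend [0.5624 0.109  0.113 ] [310.7 183.7] [308.3 184.6]
0 bill [0.5624 0.109  0.09  ] [310.6 191.4] [308.5 186. ]
0 rod0 [0.566  0.2014 0.113 ] [285.2 199.3] [269.5 183.4]
4 rodend [0.5625 0.1101 0.1236] [310.5 180.3] [307.7 184. ]
4 bill [0.5624 0.1085 0.1007] [310.8 187.7] [308.6 185.4]
4 rod0 [0.566  0.2023 0.1172] [284.9 198. ] [269.  183.1]
```

View pics/s3b.png

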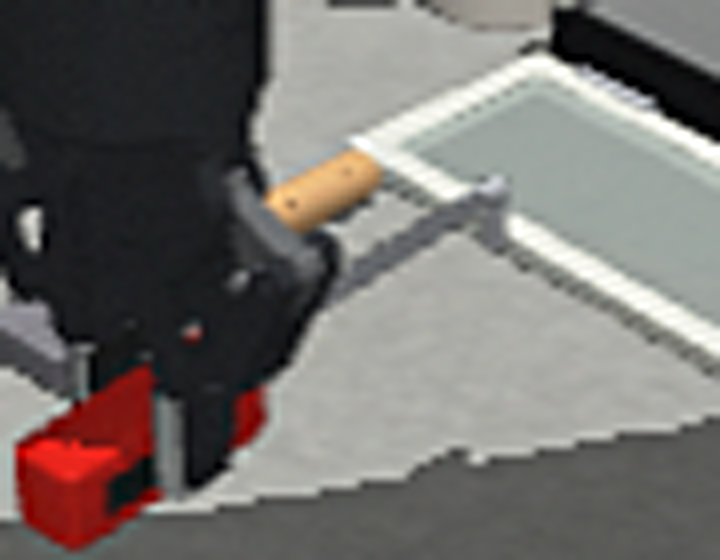

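View pics/t3b.png

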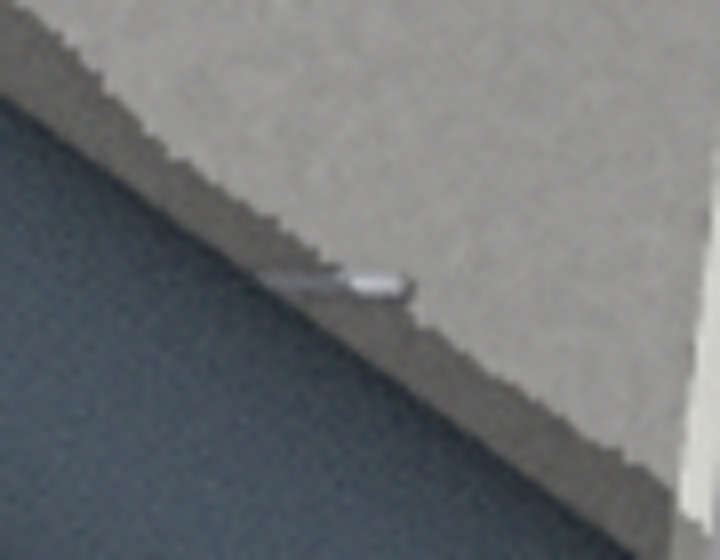

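The hook hangs level. Predicted and observed rod-end pixels agree to about 1 px: (310.7,183.7) against (311.4,183.6). I'll check the hole in the side view, then approach.

```bash
python3 - <<'E'
from h import *
s=load('side0'); im=cv2.imread('pics/side0.png')
for P in ((.627,-.157,.058),(.499,-.140,.058)): 
    q=proj(s,P); print(q)
    o=tuple(int(round((v-x0+.5)*8-.5)) for v,x0 in zip(q,(320,130))); print(o)
big=cv2.resize(im[130:200,320:410],None,fx=8,fy=8,interpolation=cv2.INTER_CUBIC)
for P in ((.627,-.157,.058),(.499,-.140,.058)):
    pts=[proj(s,(P[0]+.013*np.cos(a),P[1]+.013*np.sin(a),.058)) for a in np.linspace(0,6.28,24)]
    for q in pts: cv2.circle(big,(int((q[0]-320+.5)*8),int((q[1]-130+.5)*8)),1,(255,0,255),-1)
cv2.imwrite('pics/side0_b.png',big)
E
python3 -m jog '[[[0,0,0],[0,0,0.091],0],[[-2,1.5,0],[0,0,0],0],[[-2.7,2,0],[0,0,0],0],[[-2.7,2,0],[0,0,0],0],[[-2.7,2,0.8],[0,0,0],0],[[-2.7,2,0.8],[0,0,0],0],[[-2.6,1.7,0.7],[0,0,0],0],[[0,0,0],[0,0,0],0],[[0,0,0],[0,0,0],0]]'
python3 - <<'E'
from h import *
st(); snap('top','t4');snap('side','s4')
crop(cv2.imread('pics/t4.png'),320,110,110,120,5,'pics/t4a.png')
crop(cv2.imread('pics/s4.png'),240,110,180,130,4,'pics/s4a.png')
E
```

```text
[347.28061067 156.27371057]
(222, 214)
[380.45219611 171.912574  ]
(487, 339)
time: 10.38
eef_pos: [0.6584, 0.0926, 0.0676]
tool_rot: [-3.14, -0.001, 1.44]
ft_force: [-0.6, 0.4, -2.2]
grip_width: 0.0246
t 10.375 p [0.6584 0.0926 0.0676] r [-3.14e+00 -1.00e-03  1.44e+00] w 0.0246 F [-0.6  0.4 -2.2]
```

View pics/side0_b.png

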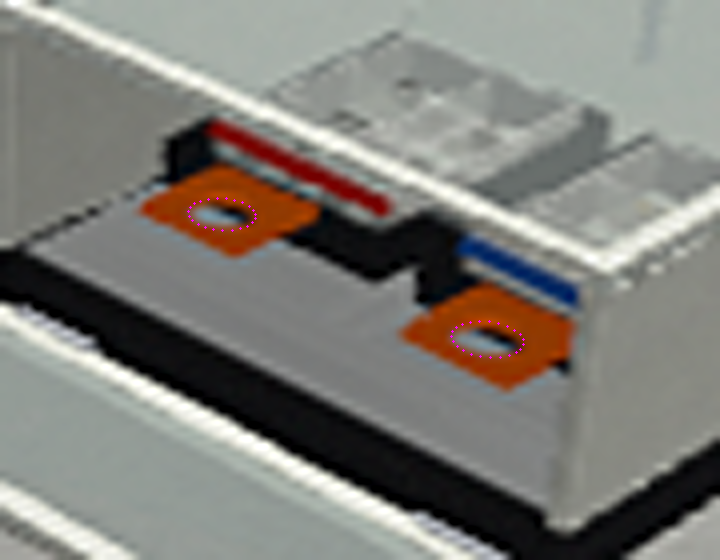

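View pics/t4a.png

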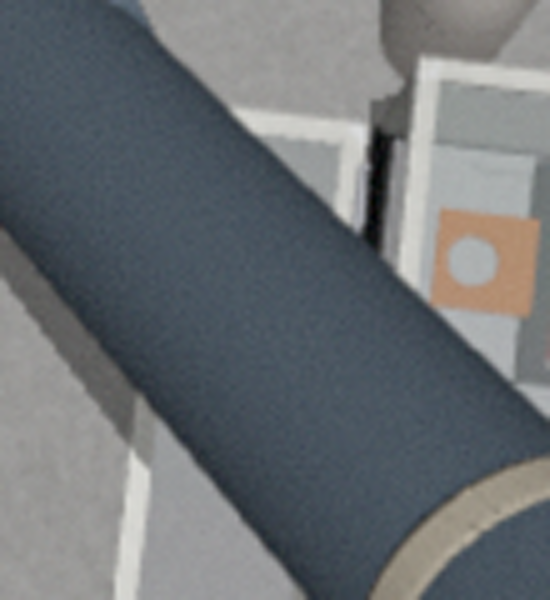

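View pics/s4a.png

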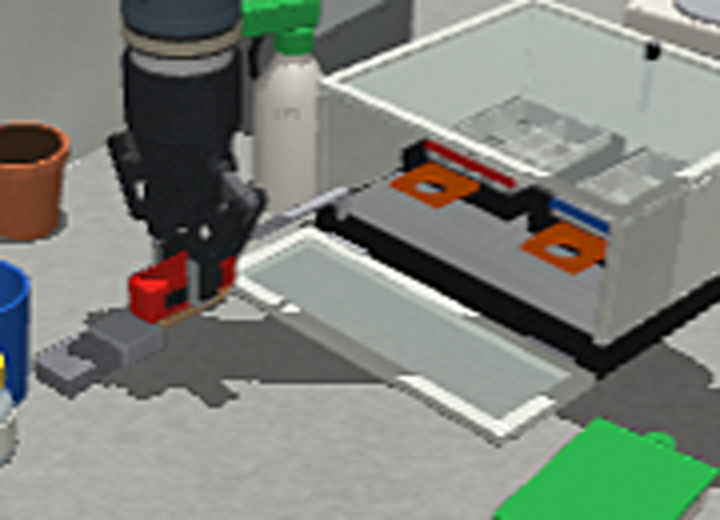

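```bash
python3 -m jog '[[[-1.5,0,0],[0,0,0],0],[[-2,0,0],[0,0,0],0],[[-2,0,0],[0,0,0],0],[[-2,0.1,0],[0,0,0],0],[[-1.6,0,0],[0,0,0],0],[[-1,0,0],[0,0,0],0],[[0,0,0],[0,0,0],0],[[0,0,0],[0,0,0],0]]'
python3 - <<'E'
from h import *
S=st(); c,p,d=snap('side','s5'); ct,_,_=snap('top','t5')
yaw=S['tool_rot'][2]; tx=np.array([np.cos(yaw),np.sin(yaw),0]);ty=np.array([np.sin(yaw),-np.cos(yaw),0])
b=S['eef_pos']-.15*tx+.0007*ty; b[2]=S['eef_pos'][2]-.001
print('bill',b)
for nm,X in(('bill',b),('rodend',b+[0,0,.023]),('rod-30',b+[0,0,.023]+.03*tx)): 
    q=proj(c,X); print(nm,q,(q-[310,120]+.5)*6-.5, proj(ct,X))
crop(cv2.imread('pics/s5.png'),290,120,120,80,6,'pics/s5a.png')
crop(cv2.imread('pics/t5.png'),360,110,130,120,5,'pics/t5a.png')
E
```

```text
time: 11.48
eef_pos: [0.647, -0.0074, 0.0685]
tool_rot: [3.141, -0.001, 1.441]
ft_force: [-0.2, 0.3, -1.8]
grip_width: 0.0249
t 11.475 p [ 0.647  -0.0074  0.0685] r [ 3.141e+00 -1.000e-03  1.441e+00] w 0.0249 F [-0.2  0.3 -1.8]
bill [ 0.62825805 -0.15623277  0.06747706]
bill [347.00533851 153.52491896] [224.53203105 203.64951373] [414.75600698 160.60369038]
rodend [347.496968  146.8386625] [227.48180797 163.53197498] [416.78202673 158.72495506]
rod-30 [340.90768923 149.92079221] [187.94613539 182.02475324] [404.5710053  157.24137948]
```

View pics/s5a.png

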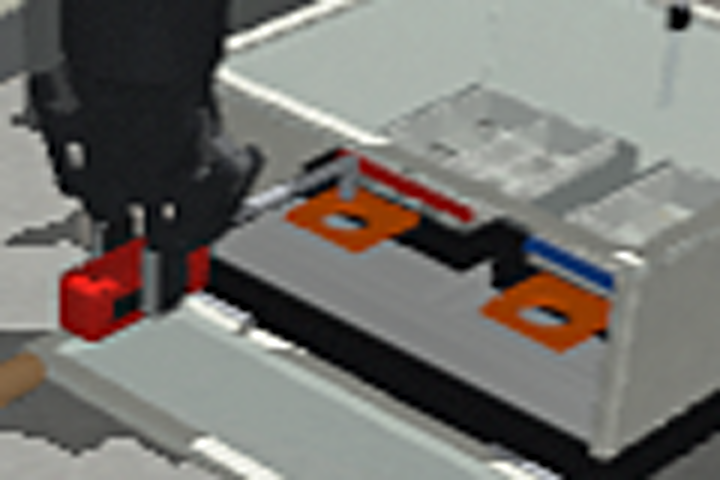

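View pics/t5a.png

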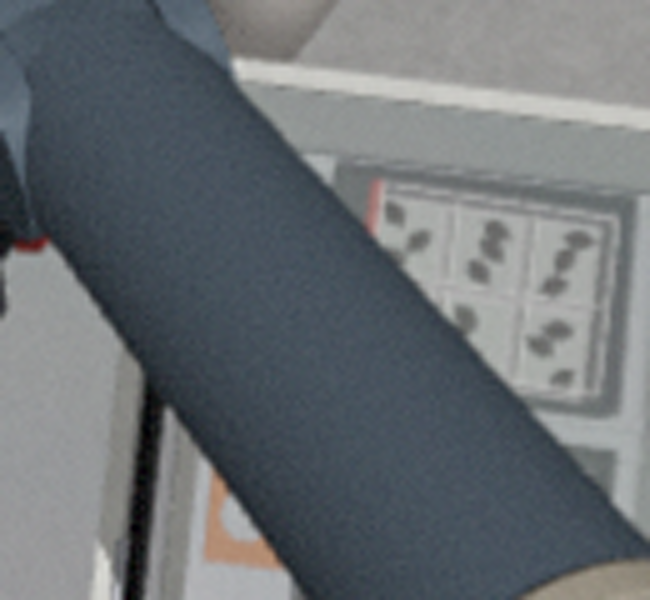

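Bill and hole agree to about 2 mm in both my estimate and the side view: bill at crop (347,197), hole at (350,220) below it. Now I lower the bill.

```bash
python3 -m jog '[[[0,0,0.7],[0,0,0],0],[[0,0,0.6],[0,0,0],0],[[0,0,0.5],[0,0,0],0],[[0,0,0],[0,0,0],0]]'
python3 -m jog '[[[0,0,0.5],[0,0,0],0],[[0,0,0],[0,0,0],0],[[0,0,0],[0,0,0],0]]'
python3 - <<'E'
from h import *
S=st(); c,p,d=snap('side','s6')
crop(cv2.imread('pics/s6.png'),290,120,120,80,6,'pics/s6a.png')
E
```

```text
time: 12.08
eef_pos: [0.6464, -0.0086, 0.0496]
tool_rot: [-3.14, 0.0, 1.44]
ft_force: [0.3, -0.0, -2.1]
grip_width: 0.0246
time: 12.45
eef_pos: [0.647, -0.0086, 0.0454]
tool_rot: [3.141, -0.0, 1.44]
ft_force: [-0.7, 0.5, -1.9]
grip_width: 0.0248
t 12.45 p [ 0.647  -0.0086  0.0454] r [ 3.141 -0.     1.44 ] w 0.0248 F [-0.7  0.5 -1.9]
```

View pics/s6a.png

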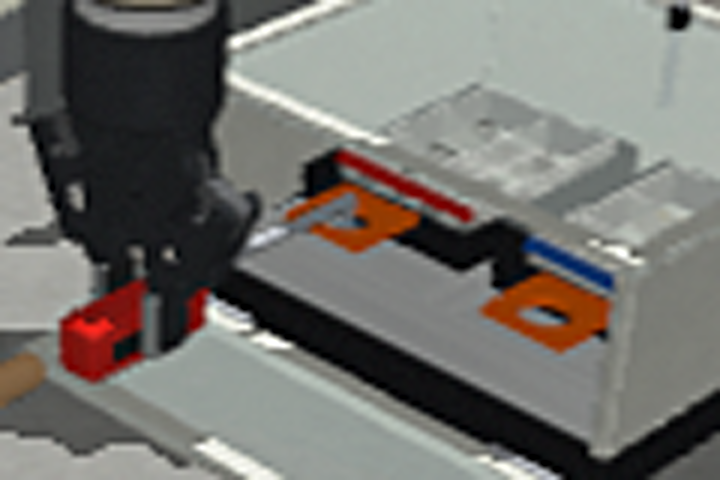

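```bash
python3 -m jog '[[[0.3,0,0],[0,0,0],0],[[0.4,0,0],[0,0,0],0],[[0.5,0,0],[0,0,0],0],[[0.7,0,0],[0,0,0],0],[[0.9,0,0],[0,0,0],0],[[1,0,0],[0,0,0],0],[[1,0,0],[0,0,0],0],[[1,0,0],[0,0,0],0],[[1,0,0],[0,0,0],0],[[1,0,0],[0,0,0],0]]'
python3 - <<'E'
from h import *
S=st(); c,p,d=snap('side','s7')
crop(cv2.imread('pics/s7.png'),270,120,140,90,5,'pics/s7a.png')
E
```

```text
time: 13.75
eef_pos: [0.6572, 0.0695, 0.0453]
tool_rot: [3.141, 0.0, 1.44]
ft_force: [-0.1, -2.8, -0.8]
grip_width: 0.0246
t 13.75 p [0.6572 0.0695 0.0453] r [3.141 0.    1.44 ] w 0.0246 F [-0.1 -2.8 -0.8]
```

View pics/s7a.png

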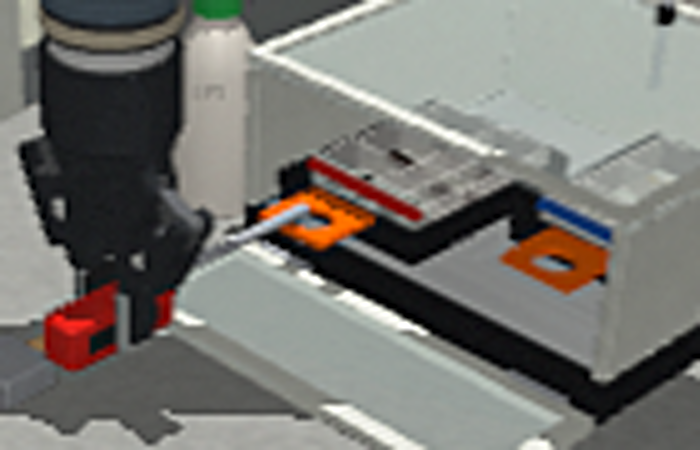

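The tray follows with about 2.8 N of drag. I continue to the stop and slow down at the end.

```bash
python3 -m jog '[[[0.8,0,0],[0,0,0],0],[[1,0,0],[0,0,0],0],[[1,0,0],[0,0,0],0],[[1,0,0],[0,0,0],0],[[1,0,0],[0,0,0],0],[[0.8,0,0],[0,0,0],0],[[0.5,0,0],[0,0,0],0],[[0.4,0,0],[0,0,0],0],[[0.3,0,0],[0,0,0],0],[[0,0,0],[0,0,0],0]]'
python3 -m jog '[[[0.2,0,0],[0,0,0],0],[[0.2,0,0],[0,0,0],0],[[0,0,0],[0,0,0],0]]'
python3 - <<'E'
from h import *
S=st(); c,p,d=snap('side','s8')
crop(cv2.imread('pics/s8.png'),250,120,160,100,5,'pics/s8a.png')
E
```

```text
time: 15.05
eef_pos: [0.666, 0.1368, 0.0454]
tool_rot: [3.141, -0.001, 1.44]
ft_force: [-0.2, -0.9, -1.5]
grip_width: 0.0248
time: 15.42
eef_pos: [0.6665, 0.1401, 0.0453]
tool_rot: [-3.142, 0.0, 1.44]
ft_force: [-0.6, -2.4, -2.1]
grip_width: 0.0245
t 15.425 p [0.6665 0.1401 0.0453] r [-3.142  0.     1.44 ] w 0.0245 F [-0.6 -2.4 -2.1]
```

View pics/s8a.png

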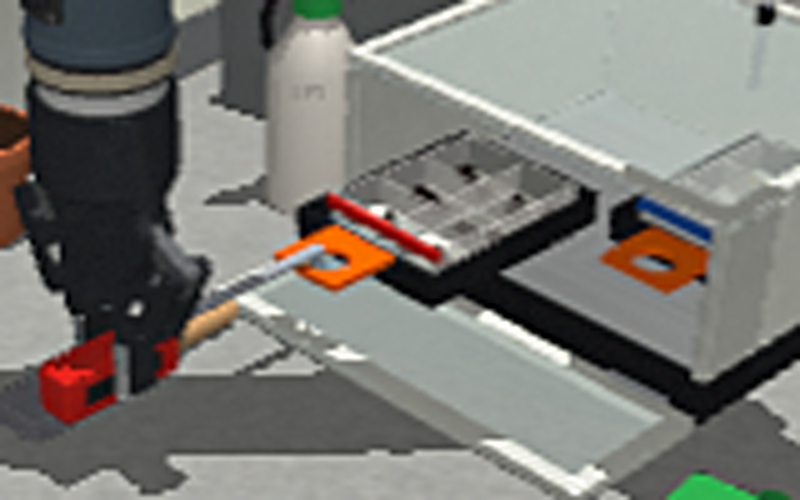

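```bash
python3 -m jog '[[[0.2,0,0],[0,0,0],0],[[0,0,0],[0,0,0],0]]'; python3 -m jog '[[[0.2,0,0],[0,0,0],0],[[0,0,0],[0,0,0],0]]'
```

```text
time: 15.72
eef_pos: [0.6666, 0.1402, 0.0448]
tool_rot: [-3.141, 0.003, 1.439]
ft_force: [-1.0, -5.9, -2.1]
grip_width: 0.0246
time: 15.98
eef_pos: [0.6667, 0.1402, 0.0445]
tool_rot: [-3.14, 0.006, 1.438]
ft_force: [-1.0, -6.8, -2.7]
grip_width: 0.025
```

The tray is at its stop: force rose to 6.8 N with no motion. Next I centre the bill in the hole and lift out.

```bash
python3 -m jog '[[[-0.4,0,0],[0,0,0],0],[[-0.4,0,0],[0,0,0],0],[[-0.3,0,0],[0,0,0],0],[[0,0,0],[0,0,0],0]]'; python3 -m jog '[[[0,0,-0.5],[0,0,0],0],[[0,0,-0.8],[0,0,0],0],[[0,0,-1],[0,0,0],0],[[0,0,-1.5],[0,0,0],0],[[0,0,-1.5],[0,0,0],0],[[0,0,0],[0,0,0],0]]'
python3 - <<'E'
from h import *
S=st(); c,p,d=snap('side','s9')
crop(cv2.imread('pics/s9.png'),220,120,160,100,5,'pics/s9a.png')
E
```

```text
time: 16.48
eef_pos: [0.6656, 0.1335, 0.0455]
tool_rot: [3.141, -0.001, 1.44]
ft_force: [-0.0, -0.5, -1.3]
grip_width: 0.0247
time: 17.23
eef_pos: [0.6668, 0.1337, 0.1006]
tool_rot: [3.138, -0.001, 1.44]
ft_force: [-0.6, -0.4, -2.5]
grip_width: 0.0248
t 17.225 p [0.6668 0.1337 0.1006] r [ 3.138e+00 -1.000e-03  1.440e+00] w 0.0248 F [-0.6 -0.4 -2.5]
```

View pics/s9a.png

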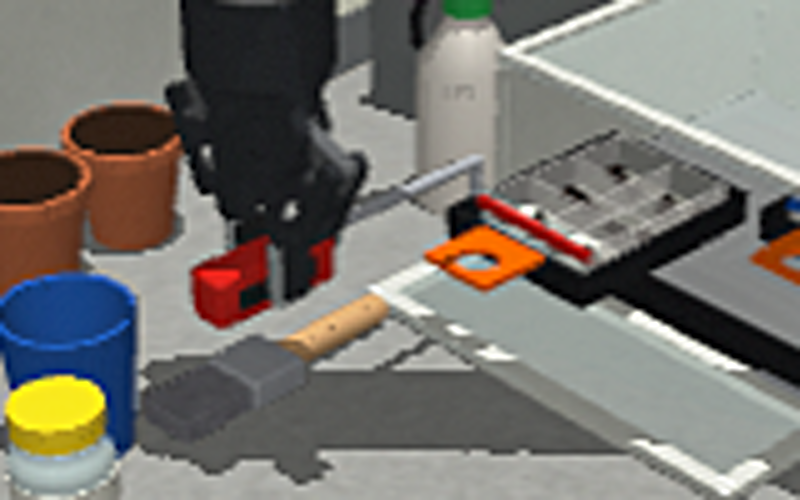

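```bash
python3 -m jog '[[[1.5,-1.5,0],[0,0,0],0],[[1.9,-2.4,0],[0,0,0],0],[[2.2,-2.5,0],[0,0,0],0],[[2.2,-2.7,0],[0,0,0],0],[[1.9,-2.4,0],[0,0,0],0],[[0,0,2],[0,0,0],0],[[0,0,3],[0,0,0],0],[[0,0,2],[0,0,0],0],[[0,0,1],[0,0,0],0],[[0,0,0],[0,0,0],0]]'
python3 - <<'E'
from h import *
st()
E
```

```text
time: 18.52
eef_pos: [0.5639, 0.2442, 0.0176]
tool_rot: [-3.14, 0.001, 1.44]
ft_force: [-1.0, 0.8, -1.5]
grip_width: 0.0246
t 18.525 p [0.5639 0.2442 0.0176] r [-3.14e+00  1.00e-03  1.44e+00] w 0.0246 F [-1.   0.8 -1.5]
```

```bash
python3 -m jog '[[[0,0,0.8],[0,0,0],0],[[0,0,0.4],[0,0,0],0],[[0,0,0.2],[0,0,0],0],[[0,0,0],[0,0,0],0]]'; python3 -m jog '[[[0,0,0],[0,0,0],0.3],[[0,0,0],[0,0,0],0.6],[[0,0,0],[0,0,0],1],[[0,0,0],[0,0,0],1],[[0,0,0],[0,0,0],1],[[0,0,-2],[0,0,0],1],[[0,0,-4],[0,0,0],1],[[0,0,-5],[0,0,0],1],[[0,0,-5],[0,0,0],1],[[0,0,0],[0,0,0],1]]'
python3 -m jog '[[[0,-6,0],[0,0,0],1],[[0,-6,0],[0,0,0],1],[[0,0,0],[0,0,0],1]]'
python3 - <<'E'
from h import *
S=st(); snap('side','s10'); snap('top','t10'); snap('wrist','w10')
crop(cv2.imread('pics/t10.png'),180,90,350,190,2,'pics/t10a.png')
E
```

```text
time: 19.02
eef_pos: [0.5642, 0.2443, 0.0043]
tool_rot: [3.141, 0.0, 1.44]
ft_force: [-0.1, -1.0, -2.2]
grip_width: 0.0252
time: 20.27
eef_pos: [0.5666, 0.2465, 0.1705]
tool_rot: [3.133, -0.006, 1.44]
ft_force: [0.1, 0.5, -0.1]
grip_width: 0.0856
time: 20.65
eef_pos: [0.4401, 0.2606, 0.1643]
tool_rot: [-3.14, 0.003, 1.447]
ft_force: [1.2, -0.1, -1.2]
grip_width: 0.0856
t 20.65 p [0.4401 0.2606 0.1643] r [-3.140e+00  3.000e-03  1.447e+00] w 0.0856 F [ 1.2 -0.1 -1.2]
```

View pics/s10.png

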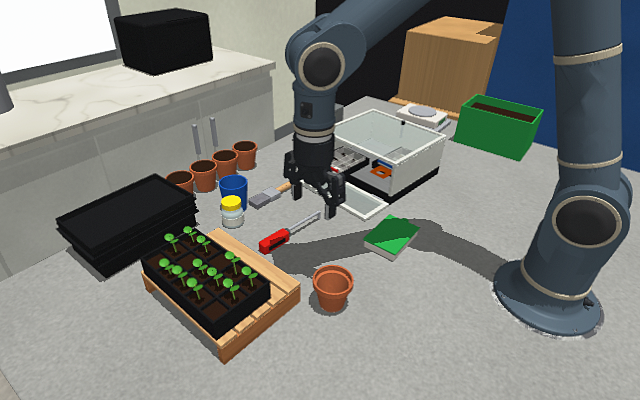

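View pics/t10a.png

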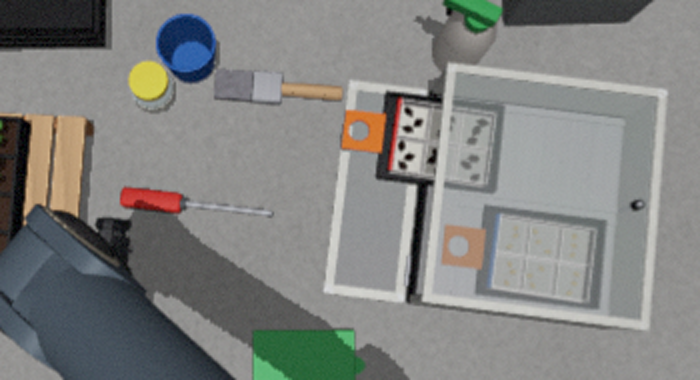

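View pics/w10.png

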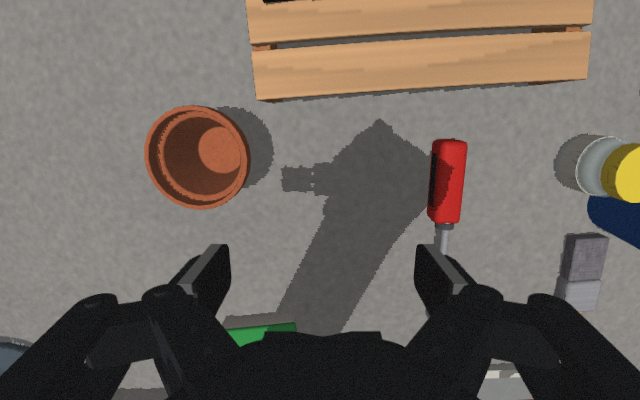

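Run:
```python
from h import *
c=load('t10');d=np.load('pics/t10_d.npy');c0=load('top0')
A=lambda x,y,z:atz(c,180+(x+.5)/2-.5,90+(y+.5)/2-.5,z)
hf=A(359,131,.058);hn=A(458,247,.058);print('hole far',hf,'travel',np.linalg.norm(hf-[.6269,-.1566,.058]),'near',hn)
for x,y in((135,198),(155,201),(215,208),(265,212)):
    u,v=180+x//2,90+y//2; print(atd(c,u,v,d[v,u]).round(4))
w=load('w10');dw=np.load('pics/w10_d.npy')
for u,v in((449,150),(447,200),(442,240)): print('w',atd(w,u,v,dw[v,u]).round(4))
```

```text
hole far [ 0.64480578 -0.01865794  0.058     ] travel 0.1390993469672224 near [ 0.4971509  -0.13929597  0.058     ]
[0.5643 0.2693 0.0293]
[0.5614 0.2433 0.0301]
[0.5508 0.166  0.0286]
[0.5451 0.1017 0.0302]
w [0.5632 0.2801 0.03  ]
w [0.5603 0.2333 0.0295]
w [0.5553 0.1923 0.0274]
```

Everything checks out. The far tray is out 139 mm and the near hole has not moved. The handle top is level at 30 mm, with the rod top at about 29 mm, so the hook lies flat, and its bill is about 90 mm clear of the door.

```bash
python3 -c "
from plant import workorder; print(workorder.close_job())"
```

```text
the job is handed in; nothing more can be done
None
```

I drew the tray with the dark seeds (the far one) out to its stop with the pull hook, then handed the job in at about 21 s of the 54 s allowed. No verdict was reported.

- **How it went:** I pulled the hook out from under the stand by its rod and re-gripped it by the handle. I lowered the bill into the far tray's hole and drew the tray out at no more than about 0.08 m/s, against about 3 N of drag. At the stop the force rose to 6.8 N with no further motion. I then unhooked and laid the hook upright on the bare bench between the stand and the door.
- **Last checks:** The far hole had moved 139 mm (±2 mm), and the pale-seed tray's hole was within 2 mm of where it started. The handle top measured 29–30 mm above the bench along its length, which means the hook lies flat. Its bill is about 90 mm clear of the door.
- **Other things on the bench:** In the last pictures the other things looked to be where they started, but I did not measure them again. None of the checks failed or disagreed.

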